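# Change the die plate in the bench press

### The job

Change the snap press over to the red die: swing the yellow keeper latch clear, lay the plate with the red die block on the bed (tail stripe towards the open end) and slide it in under the two side rails until it sits fully home against the yellow back stop, die under the punch, feeling for the stop rather than ramming it. Then swing the keeper fully shut behind the plate. Leave the blue die plate, the thread cone and the box of snaps where they are.

Things in the scene. Friction and masses are not known exactly. Their poses are not given: they have to be found in the camera images.
- red_plate: Aluminium die plate 150 x 90 x 10 mm with a red block 36 x 36 mm, 10 to 42 mm above the underside, square to the plate, and a brass die (26 mm, 6 mm tall) on it. Origin: on the underside below the block's middle. x points to the leading end at +55 mm; the red-striped tail end is at -95 mm; sides at y = +-45 mm. 0.45 to 0.7 kg. Flat on the bench; may have swapped places with the blue one.
- blue_plate: A second die plate, same size, axes and origin, with a blue block and stripe, flat on the bench; not to be moved.
- press: Green lever press fixed to the bench. Origin at bench height below the punch axis; x = the way a plate slides in (open end to column), y to the left of that, z up. Flat steel bed 22 mm above the bench, 144 mm wide, from x = -227 mm (open end) to the column at x = 90 mm. A plate fully home has its origin at x = 0, y = 0, z = 22 mm, its x axis along the press's, its tail edge at x = -95 mm.
- rail_mouth (a point): Middle of the entry between the two dark side rails, at bed height (press x = -45 mm, y = 0). Rails run from here to x = +60 mm, 93 mm apart; their lips reach 8 mm inward over the plate, lip underside 12 mm and top 18 mm above the bed. Flared guides 12 mm tall lead in from x = -61 mm, where they stand about 108 mm apart.
- punch_tip (a point): Tip of the brass punch (14 mm across), 98 mm above the bench on the press's z axis. Above it the ram (24 mm across, from 116 mm up) and the head: from x = -26 mm back to the column, 56 mm wide, 153 to 221 mm above the bench. No room for a hand round the die block here: push the plate home by its tail edge. The ram handle (up and back, -y side) is not used.
- press_stop: Yellow back stop fixed on the bed, steel, 60 mm wide, 12 mm tall. Origin: middle of its front face's lower edge (press x = 55 mm, y = 0, z = 22 mm). The plate meets it hard, with no spring. A light push is enough; more than 60 N of plate against stop is ramming.
- keeper (a joint): Yellow keeper latch (rad), a flat arm on an upright pivot. 0 = shut: arm along the press's +y across the bed, front face at press x = -97 mm, 2 mm behind the tail of a plate that is home. Grows as it opens, anticlockwise from above, arm turning towards press -x; end stop 1.9; below about 1.4 it is in the plate's way. Starts 0 to 0.7. Stiff (about 1.3 N at the knob), stays where left.
- keeper_knob (a point): Top centre of the keeper's black upright knob, a round post 16 mm across, 80 mm from the pivot. Top 72 mm above the bench; the post stands free above the arm, whose top is 31 mm above the bench. Can be pinched from above or pushed.
- keeper_pivot (a point): The keeper's upright pivot axis at bed height: press x = -104 mm, y = -64 mm, z = 22 mm.
- thread_cone: Cone of orange thread on a white core, 66 mm across near the foot, 130 mm tall, standing on the bench; leave it alone. Origin: centre of its underside.
- snap_box: Open wooden box of snap fasteners, 100 x 130 x 35 mm, on the bench; leave it alone. Origin: centre of its underside.

How it is judged (in metres and radians):
On the way, in this order (a step that is already met when the one before it is completed fails the run):
1. the keeper is swung clear of the plate's path (at least 1.3 rad open) (value of joint keeper above 1.3 rad), for 0.1 s.
2. the red plate lies on the bed with its leading end under the rails (x of red_plate in the frame of press between -0.09 and 0.003 m and y of red_plate in the frame of press between -0.005 and 0.005 m and z of red_plate in the frame of press below 0.027 m), for 0.05 s.
At the end, for the whole second after the job is handed in: The red plate lies flat under the rails, home against the stop (origin within 4 mm along the slide, within 4 mm across, square to 0.06 rad), the keeper is shut behind it (less than 0.12 rad open), and both are at rest (x of red_plate in the frame of press between -0.004 and 0.003 m and y of red_plate in the frame of press between -0.004 and 0.004 m and z of red_plate in the frame of press between 0.018 and 0.026 m and angle between the x axis of red_plate and the x axis of press, either way round below 0.06 rad and value of joint keeper below 0.12 rad and linear speed of red_plate below 0.01 m/s and velocity of joint keeper between -0.05 and 0.05 rad/s); the robot touches nothing.
It fails at once if the plate is rammed against the back stop (more than 60 N) (contact force between red_plate and press_stop above 60 N).
It fails at once if the blue die plate is moved by more than 25 mm (distance of blue_plate from where it was at the start of the episode above 0.025 m).
It fails at once if the thread cone is moved by more than 25 mm (distance of thread_cone from where it was at the start of the episode above 0.025 m).
It fails at once if the box of snaps is moved by more than 25 mm (distance of snap_box from where it was at the start of the episode above 0.025 m).
It also fails if it takes over 72 s, if anything falls off the work surface, if the arm or the gripper's body presses on something with over 40 N, if the wrist force passes 120 N, or if a joint passes its speed limit or range.

### The arm

A 6-joint arm with a two-finger parallel gripper is mounted at the origin on the work surface. World frame = base frame: x ahead of the robot, y to its left, z up, the work surface at z = 0. Lengths are in m, angles in degrees, forces in N, time in s.
With the tool pointing down it reaches from about 0.275 to 0.825 m from the base axis. Payload 4.9 kg.
Tool frame: the origin (TCP) lies where the fingers leave the gripper's body, on its centre line; the fingertips stand 73 mm ahead of it and the grasp point (between the pads) lies 54 mm ahead of it; z points along the fingers, y is the line along which they close (so a half turn about z gives the same grasp; the last joint's range is limited). The gripper opens to 85 mm and grips with 20 to 120 N. Pads are 22 mm wide; open, the fingers measure 114 mm over their backs; the gripper's body (76 mm by 85 mm) begins 54 mm behind the grasp point. The pads swing forward as they close: fully open they stand 13 mm farther back than shut.
Start: joints at [-76.272, 18.69, -11.035, 60.275, 0, 82.311], TCP at [0.201, -0.512, 0.304] pointing down, gripper open.
Joint ranges: [-152.03, 152.03], [-55.5, 102.48], [-74.3, 77.21], [-110.64, 120.58], [-84.22, 78.4], [-180, 180]. Speed limits (degrees/s): [147.25, 147.25, 180, 180, 180, 180].

### API

Orientations are given as a 3x3 rotation matrix whose columns are the frame's x, y, z axes.
In Python, from rig import manip, viewer, job gives the robot as it stands. The module is installed in compiled form; this text tells all that it offers.
- The arm moves only by the tool arm_command, never from a script. Its argument "increments" is text: rows parted by semicolons, each of 7 numbers parted by spaces: the turn, a rotation vector about the world's x, y, z each as a share of 0.08 rad, from -1 to 1, then the shift along the world's x, y, z each as a share of 0.04 m, from -1 to 1, then the closure, from 0 (fully open) to 1 (shut). In form: wx wy wz tx ty tz gripper; .... A call has 1 to 5 rows; each row shifts and turns the commanded pose from where the row before left it; what a row does not reach is not made up. A row lasts 1/12 s, in which the tool goes at most 41.7 mm and 7.16 degrees, less where a joint would pass 70% of its speed; a pose out of reach is approached as far as the arm can. A call with a number of a shift or a turn outside -1 to 1 is refused whole. A call with a gripper value outside its range is refused whole. The fingers move at their own pace and stop on an object; "force" is the grip in N (left out, the last holds). Time passes only in rows, so rows that do not move let the fingers close. It gives the time, the measured TCP pose, the force, the opening and the grip force at its end, in the units of the state.
- manip.read_state(): the state, without advancing time (a new reading comes with each control period).
- viewer.grab_frame(name): name is "scene" or "side" or "wrist"; returns a dict with "img" (384x512x3 uint8, blue, green, red), "z_map" (384x512 float32, m along the optical axis (not along the pixel's ray), 0 where there is no reading), "vfov" (degrees; the focal length in pixels is half the picture's height over the tangent of half this angle, whatever the lens; pixels are square), "cx", "cy" (the principal point, pixels), "extrinsics" (4x4, takes a point from world to camera coordinates). Camera axes: x right, y up, looking along -z (the intrinsics and any distortion apply to the point x, -y, -z); pixel columns grow to the right and rows downward; lengths in m; the calibration is good to about 2 mm. A picture is of the moment at which its call begins.
- job.sign_off(): hands the job in; it is judged then, once.
The state is a dict: "time": time; "q": joint angles; "qvel": joint speeds; "tau": joint torques, N m; "position": TCP position; "tcp_rot": TCP orientation; "wrist_force": force on the tool from outside, world axes, zero at the start; "ft_torque": the same for the moment, N m; "opening": finger opening in m; "grip_force": force on a finger pad.
Only numpy, scipy, OpenCV 4.12 (cv2) and the standard library are available. Lean on these libraries where they do the work, as an engineer would, in place of code of your own. Each camera call takes 0.05 s, during which the arm holds its last target. There are 200 camera calls.

## Working session

There is one attempt and no reset: what is moved stays moved. The work goes in short steps, Python scripts to look and compute and a tool call to move; the robot and the scene stay as the last step left them, time stands still between calls to the robot, and variables do not carry over. Pictures are saved under pics/ and viewed, at most 10 in all, crops included, and the job is handed in when it is done.

Besides the shell and the picture viewer there is one more tool, called after "Request:" as name(argument=value, ...) on one line, values as JSON. arm_command: Moves the arm, as the interface text tells. Its arguments: {"type":"object","properties":{"increments":{"type":"string"},"force":{"type":"number"}},"required":["increments"]}

```bash
mkdir -p pics
cat > h.py <<'E'
import numpy as np, cv2
from rig import manip, viewer, job
def grab(n):
    f=viewer.grab_frame(n); np.savez('%s.npz'%n,**{k:np.asarray(v) for k,v in f.items()}); return f
def load(n): return {k:v for k,v in np.load('%s.npz'%n).items()}
def ray(f,u,v):
    F=f['img'].shape[0]/2/np.tan(np.radians(float(f['vfov']))/2)
    d=np.array([(u-f['cx'])/F,-(v-f['cy'])/F,-1.0]); E=f['extrinsics']; R=E[:3,:3]
    return -R.T@E[:3,3], R.T@d
def onz(f,u,v,z):
    o,d=ray(f,u,v); return o+d*(z-o[2])/d[2]
def bydepth(f,u,v):
    o,d=ray(f,u,v); return o+d*float(f['z_map'][int(v),int(u)])
def proj(f,p):
    F=f['img'].shape[0]/2/np.tan(np.radians(float(f['vfov']))/2)
    c=f['extrinsics'][:3,:3]@p+f['extrinsics'][:3,3]
    return f['cx']+F*c[0]/-c[2], f['cy']-F*c[1]/-c[2]
def cloud(f):
    F=f['img'].shape[0]/2/np.tan(np.radians(float(f['vfov']))/2); z=f['z_map']
    v,u=np.mgrid[:z.shape[0],:z.shape[1]]
    d=np.stack([(u-f['cx'])/F,-(v-f['cy'])/F,-np.ones(z.shape)],-1)*z[...,None]
    R=f['extrinsics'][:3,:3]; return (d-f['extrinsics'][:3,3])@R
E
python3 - <<'E'
from h import *
ims=[]
for n in ('scene','side'):
    f=grab(n); cv2.imwrite(f'pics/{n}0.png',cv2.resize(f['img'],(800,600),interpolation=cv2.INTER_CUBIC))
    print(n,f['vfov'],f['cx'],f['cy'],ray(f,256,192), [k for k in f])
print(manip.read_state())
E
```

```text
scene 44.25979279630612 250.4992411475382 183.43147936314884 (array([ 1.35473111, -0.25961434,  1.28926287]), array([-0.49844056,  0.17003105, -0.85035967])) ['img', 'z_map', 'vfov', 'cx', 'cy', 'extrinsics']
side 56.67418637084018 251.34612837017926 196.19332971936996 (array([ 0.54578333, -0.69736418,  0.75723389]), array([ 0.06602808,  0.71023484, -0.70108227])) ['img', 'z_map', 'vfov', 'cx', 'cy', 'extrinsics']
{'time': 0.1, 'q': array([-7.62713700e+01,  1.87284974e+01, -1.10847328e+01,  6.02749848e+01,
        5.96829076e-04,  8.23110257e+01]), 'qvel': array([ 0.05761503,  0.06377902,  0.18804321, -0.08466078,  0.03597623,
       -0.03473051]), 'tau': array([ 1.08478984e-03, -4.44236648e+01,  2.63039929e+01,  7.83423311e-03,
       -9.24512460e-05, -5.61771110e-07]), 'position': array([ 0.20075815, -0.51162305,  0.30318491]), 'tcp_rot': array([[ 9.30943704e-01,  3.65162559e-01, -3.55274041e-04],
       [ 3.65162667e-01, -9.30942523e-01,  1.49812637e-03],
       [ 2.16319947e-04, -1.52440413e-03, -9.99998815e-01]]), 'wrist_force': array([-0.08911656, -0.2776592 , -0.15380985]), 'ft_torque': array([0.01505633, 0.04145238, 0.00831392]), 'grip_force': 0.0, 'opening': 0.08556093235369715}
```

View pics/scene0.png

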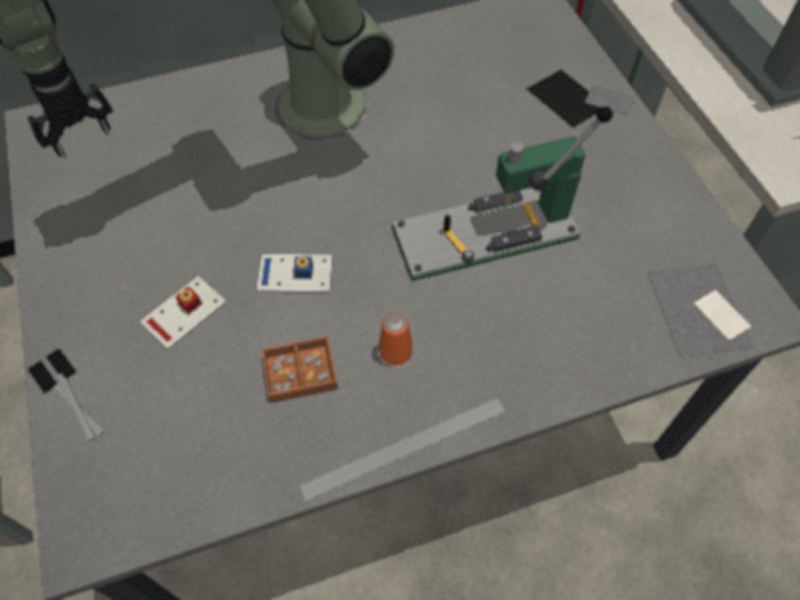

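View pics/side0.png

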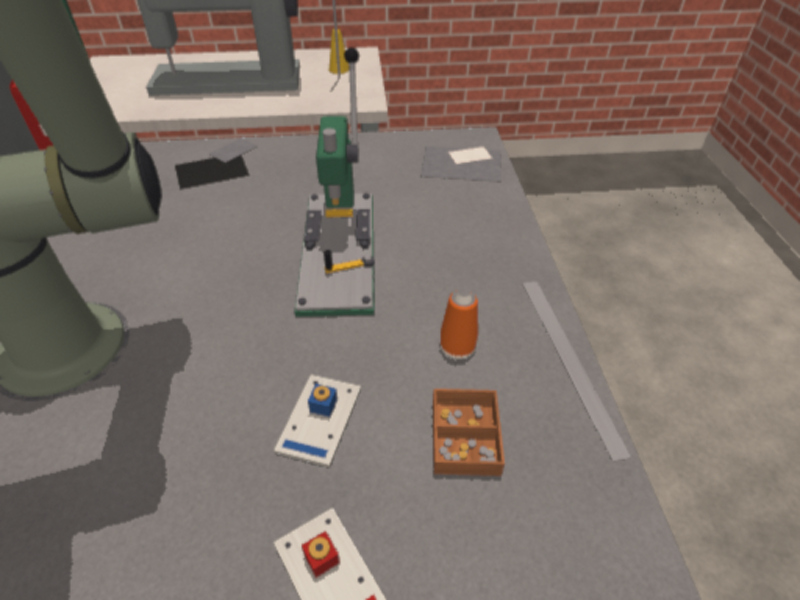

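Scene view: red plate at about (183,312) with its stripe to the lower left, blue plate at (295,272), and the press with its open end to the left at (400,240). The keeper knob is at (447,222) and the pivot at (467,256). The side view agrees. Next I measure them.

Run:
```python
from h import *
K=np.ones((3,3),np.uint8)
for n in ('scene','side'):
    f=load(n); P=cloud(f); H=cv2.cvtColor(f['img'],cv2.COLOR_BGR2HSV); h,s,v=[H[...,i] for i in range(3)]
    valid=(f['z_map']>0)&(P[...,0]>0.2)&(P[...,0]<.85)&(abs(P[...,1])<.75)
    print(n)
    def blobs(m,z,name,amin=8):
        k,l,st,c=cv2.connectedComponentsWithStats((m&valid).astype(np.uint8))
        for i in range(1,k):
            if st[i,4]>=amin:
                cn,_=cv2.findContours((l==i).astype(np.uint8),cv2.RETR_EXTERNAL,cv2.CHAIN_APPROX_NONE)
                w=np.array([onz(f,*p[0],z)[:2] for p in max(cn,key=len)],np.float32)
                r=cv2.minAreaRect(w); print(' ',name,st[i,4],c[i].round(1),'cen',onz(f,*c[i],z)[:2].round(4),'rect',np.round(r[0],4),np.round(r[1],4),round(r[2],1),'dz',P[l==i][:,2].mean().round(3))
    blobs((v>150)&(s<60)&(P[...,2]<.06),.01,'white',60)
    red=((h<6)|(h>172))&(s>150)
    blobs(red,.03,'red'); blobs((h>105)&(h<125)&(s>120),.03,'blue')
    blobs((h>17)&(h<33)&(s>140),.03,'yellow')
    m=(P[...,2]>.014)&(P[...,2]<.03)&valid
    blobs(m,.022,'bed',800)
    blobs((P[...,2]>.045)&(P[...,2]<.08),.072,'h45-80',6)
```

```text
scene
  white 820 [188.1 174.4] cen [ 0.467  -0.1908] rect [ 0.4628 -0.1901] [0.1515 0.091 ] 70.5 dz 0.011
  white 884 [117.3 199.5] cen [ 0.4849 -0.4278] rect [ 0.4807 -0.4282] [0.093  0.1506] 27.5 dz 0.011
  white 298 [456.8 195.1] cen [0.8263 0.5888] rect [0.8285 0.5879] [0.0594 0.0632] 8.3 dz 0.003
  white 76 [409.4 260.9] cen [0.9749 0.3379] rect [0.9746 0.3366] [0.0398 0.025 ] 70.7 dz -0.749
  red 67 [121.3 193.7] cen [ 0.4816 -0.4092] rect [ 0.4796 -0.4102] [0.0341 0.0359] 4.1 dz 0.038
  red 33 [101.5 210.5] cen [ 0.5216 -0.4783] rect [ 0.5214 -0.4783] [0.0565 0.0043] 27.1 dz 0.011
  blue 28 [170.  173.2] cen [ 0.457  -0.2461] rect [ 0.4558 -0.2458] [0.0057 0.0546] 70.4 dz 0.011
  blue 46 [194.  173.6] cen [ 0.4841 -0.1734] rect [ 0.4803 -0.1739] [0.0291 0.0271] 74.5 dz 0.036
  yellow 48 [339.4 137. ] cen [0.5043 0.3297] rect [0.504  0.3294] [0.0113 0.0547] 87.1 dz 0.034
  yellow 55 [290.7 153.6] cen [0.514  0.1496] rect [0.5129 0.1496] [0.0634 0.0119] 11.9 dz 0.032
  yellow 8 [198.  239.6] cen [ 0.7157 -0.2239] rect [ 0.7163 -0.2245] [0.0048 0.0132] 57.4 dz 0.013
  bed 2997 [
[... 2250 characters left out ...]
.1 dz 0.047
  bed 2650 [215.3 167.2] cen [0.4963 0.1693] rect [0.4993 0.2188] [0.3822 0.1481] 87.5 dz 0.021
  h45-80 27 [208.9 123.2] cen [0.4789 0.3431] rect [0.4785 0.3439] [0.0117 0.0524] 11.9 dz 0.062
  h45-80 70 [221.6 122.7] cen [0.5225 0.3422] rect [0.5238 0.3439] [0.0554 0.0275] 89.4 dz 0.062
  h45-80 49 [209.6 164.3] cen [0.4825 0.1252] rect [0.4824 0.1247] [0.0149 0.0422] 0.6 dz 0.061
  h45-80 233 [293.8 211.3] cen [ 0.7023 -0.0824] rect [ 0.7027 -0.0795] [0.0543 0.0583] 77.8 dz 0.062
  h45-80 66 [205.4 251.2] cen [ 0.4745 -0.1918] rect [ 0.4747 -0.1911] [0.0212 0.0235] 0.3 dz 0.047
  h45-80 132 [204.1 350.6] cen [ 0.4751 -0.4228] rect [ 0.475  -0.4227] [0.0228 0.0247] 0.3 dz 0.047
```

Request:
arm_command(increments="0 0 .85 .42 .95 0 .4;0 0 .85 .42 .95 0 .4;0 0 .85 .42 .95 0 .4;0 0 .85 .42 .95 0 .4;0 0 .85 .42 .95 0 .4")

```text
time: 0.52
position: [0.285, -0.3201, 0.3035]
tcp_rot: [[0.754, 0.657, -0.0], [0.657, -0.754, 0.001], [0.0, -0.001, -1.0]]
wrist_force: [1.0, 0.8, -0.4]
opening: 0.0506
grip_force: 0.0
```

Request:
arm_command(increments="0 0 .85 .42 .95 0 .4;0 0 .85 .42 .95 0 .4;0 0 .85 .42 .95 0 .4;0 0 .85 .42 .95 0 .4;0 0 .85 .42 .95 0 .4")

```text
time: 0.93
position: [0.369, -0.13, 0.3038]
tcp_rot: [[0.492, 0.871, 0.0], [0.871, -0.492, -0.0], [0.0, 0.0, -1.0]]
wrist_force: [1.2, -0.3, 0.9]
opening: 0.0515
grip_force: 0.0
```

Request:
arm_command(increments="0 0 .85 .42 .95 0 .4;0 0 .85 .42 .95 0 .4;0 0 .85 .42 .95 0 .4;0 0 .85 .42 .95 0 .4;0 0 .85 .42 .95 0 .4")

```text
time: 1.35
position: [0.453, 0.0602, 0.3038]
tcp_rot: [[0.172, 0.985, -0.0], [0.985, -0.172, -0.0], [-0.0, -0.0, -1.0]]
wrist_force: [0.7, -2.2, -0.1]
opening: 0.0506
grip_force: 0.0
```

Request:
arm_command(increments="0 0 .85 .42 .5 0 .4;0 0 .85 .42 0 0 .4;0 0 0 0 0 0 .4")

```text
time: 1.6
position: [0.4887, 0.0794, 0.3035]
tcp_rot: [[0.036, 0.999, 0.001], [0.999, -0.036, -0.0], [-0.0, 0.001, -1.0]]
wrist_force: [0.7, -1.0, -0.8]
opening: 0.0514
grip_force: 0.0
```

Run:
```python
from h import *
f=grab('wrist'); s=manip.read_state(); print(s['position'],s['tcp_rot'],s['opening'])
cv2.imwrite('pics/w1.png',cv2.resize(f['img'],(800,600),interpolation=cv2.INTER_CUBIC)); print(ray(f,256,192),f['vfov'])
```

```text
[0.48705157 0.07863887 0.30327334] [[ 4.02812379e-02  9.99188145e-01 -6.87207419e-04]
 [ 9.99188346e-01 -4.02814099e-02 -2.38425555e-04]
 [-2.65913672e-04 -6.77045568e-04 -9.99999735e-01]] 0.0512470248949844
(array([0.49218689, 0.16218626, 0.3731539 ]), array([-0.01493393, -0.32409702, -0.94592324])) 58.58126095923841
```

View pics/w1.png

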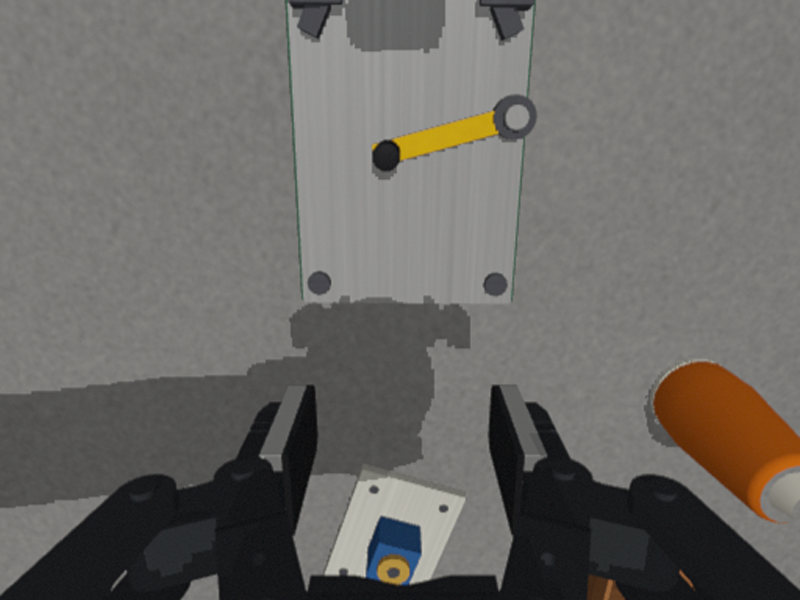

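The wrist view is clear: knob top at (385,155), pivot at (516,117), open-end bed corners at (302,302) and (512,303), guide flares at the top.

Run:
```python
from h import *
f=load('wrist'); S=.64; P=cloud(f)
g=lambda u,v,z: onz(f,(u+.5)*S-.5,(v+.5)*S-.5,z)[:2].round(4)
print('knob',g(385,155,.072),'pivot',g(516,117,.035), 'dz', P[75,330],P[99,246],P[150,256])
# bed edges by depth height > 0.011
m=(P[...,2]>.012)&(f['z_map']>0); L=[];R=[]
for v in range(20,180,5):
    c=np.flatnonzero(m[v,120:400])+120
    L.append(onz(f,c[0]-.5,v,.022)[:2]);R.append(onz(f,c[-1]+.5,v,.022)[:2])
L,R=np.array(L),np.array(R)
for a in (L,R):
    p=np.polyfit(a[:,1],a[:,0],1); print('edge x=%.4f*y+%.4f'%tuple(p), 'res',(a[:,0]-np.polyval(p,a[:,1])).std(), 'at y.1,.2',np.polyval(p,[.1,.2]))
e=[onz(f,u,np.flatnonzero(m[:230,u])[-1]+.5,.022)[:2] for u in range(200,325,5)]; e=np.array(e)
p=np.polyfit(e[:,0],e[:,1],1); print('open end y=%.4f x+%.4f'%tuple(p), np.polyval(p,.49),(e[:,1]-np.polyval(p,e[:,0])).std())
```

```text
knob [0.4823 0.143 ] pivot [0.5605 0.1597] dz [0.56004122 0.15947453 0.03726584] [0.4821196  0.14299139 0.07202145] [0.48840321 0.08797368 0.02153556]
edge x=0.0463*y+0.4159 res 0.0002783002333207426 at y.1,.2 [0.42051648 0.42515118]
edge x=0.0523*y+0.5619 res 0.0016761744344963826 at y.1,.2 [0.56716075 0.57238912]
open end y=-0.0441 x+0.0618 0.04021354796348696 0.0003255762180387659
```

Request:
arm_command(increments="0 0 0 -.12 .8 -.5 .4;0 0 0 0 .8 -.6 .4;0 0 0 0 0 -1 .4;0 0 0 0 0 -1 .4;0 0 0 0 0 -1 .4")

```text
time: 2.07
position: [0.4806, 0.1417, 0.1389]
tcp_rot: [[0.043, 0.999, 0.001], [0.999, -0.043, -0.0], [-0.0, 0.001, -1.0]]
wrist_force: [0.3, 0.1, -0.3]
opening: 0.0511
grip_force: 0.0
```

Request:
arm_command(increments="0 0 0 0 0 -.5 .4;0 0 0 0 0 0 .4;0 0 0 0 0 0 1;0 0 0 0 0 0 1;0 0 0 0 0 0 1", force=30)

```text
time: 2.48
position: [0.4823, 0.1417, 0.1218]
tcp_rot: [[0.042, 0.999, 0.002], [0.999, -0.042, 0.0], [0.0, 0.002, -1.0]]
wrist_force: [-19.4, -3.4, 10.8]
opening: 0.0157
grip_force: 11.1
```

Request:
arm_command(increments="0 0 0 0 0 0 1;0 0 0 0 0 0 1;0 0 0 0 0 0 1")

```text
time: 2.73
position: [0.482, 0.1418, 0.1219]
tcp_rot: [[0.041, 0.999, 0.002], [0.999, -0.041, -0.0], [-0.0, 0.002, -1.0]]
wrist_force: [-3.3, -1.1, 7.6]
opening: 0.015
grip_force: 29.6
```

Request:
arm_command(increments="0 0 0 .05 -.2 0 1;0 0 0 .08 -.2 0 1;0 0 0 .1 -.18 0 1;0 0 0 .11 -.18 0 1;0 0 0 .13 -.16 0 1")

```text
time: 3.15
position: [0.4988, 0.1046, 0.1217]
tcp_rot: [[0.04, 0.999, -0.002], [0.999, -0.04, -0.001], [-0.001, -0.002, -1.0]]
wrist_force: [-9.0, -3.6, 12.4]
opening: 0.015
grip_force: 30.3
```

Request:
arm_command(increments="0 0 0 .15 -.15 0 1;0 0 0 .16 -.13 0 1;0 0 0 .18 -.12 0 1;0 0 0 .19 -.09 0 1;0 0 0 .195 -.08 0 1")

```text
time: 3.57
position: [0.5333, 0.0794, 0.1213]
tcp_rot: [[0.042, 0.999, -0.004], [0.999, -0.042, -0.008], [-0.008, -0.004, -1.0]]
wrist_force: [-8.9, -8.6, 6.6]
opening: 0.015
grip_force: 30.2
```

Request:
arm_command(increments="0 0 0 .2 -.055 0 1;0 0 0 .21 -.035 0 1;0 0 0 .21 0 0 1;0 0 0 .21 0 0 1;0 0 0 0 0 0 1")

```text
time: 3.98
position: [0.5703, 0.0775, 0.1213]
tcp_rot: [[0.042, 0.999, 0.003], [0.999, -0.042, -0.003], [-0.003, 0.003, -1.0]]
wrist_force: [1.0, -5.3, 2.0]
opening: 0.0149
grip_force: 30.0
```

Run:
```python
from h import *
s=manip.read_state(); p=s['position']; d=p[:2]-[.561,.160]; print(p,s['wrist_force'],s['opening'],np.hypot(*d),np.degrees(np.arctan2(d[1],d[0]))%360-177.35)
```

```text
[0.57027471 0.07749385 0.12128721] [ 1.04013771 -5.31883821  1.96736474] 0.014941295379480024 0.08302581096741538 99.06382430514046
```

Request:
arm_command(increments="0 0 0 0 0 0 .6;0 0 0 0 0 0 .5;0 0 0 0 0 .5 .4;0 0 0 0 0 1 .2;0 0 0 0 0 1 0")

```text
time: 4.4
position: [0.5671, 0.0793, 0.2199]
tcp_rot: [[0.041, 0.999, -0.003], [0.999, -0.041, 0.001], [0.001, -0.003, -1.0]]
wrist_force: [1.2, -0.1, 0.1]
opening: 0.0734
grip_force: 0.0
```

Request:
arm_command(increments="0 0 0 0 0 1 0;0 0 .5 -.15 -.7 .7 0;0 0 .5 -.2 -.95 .2 0;0 0 .5 -.2 -.95 0 0;0 0 .5 -.2 -.95 0 0")

```text
time: 4.82
position: [0.5387, -0.0638, 0.2977]
tcp_rot: [[-0.123, 0.992, 0.004], [0.992, 0.123, -0.0], [-0.001, 0.004, -1.0]]
wrist_force: [1.4, 0.4, -0.4]
opening: 0.0855
grip_force: 0.0
```

Request:
arm_command(increments="0 0 .5 -.19 -.95 0 0;0 0 .5 -.19 -.95 0 0;0 0 .5 -.19 -.95 0 0;0 0 .5 -.19 -.95 0 0;0 0 .5 -.19 -.95 0 0")

```text
time: 5.23
position: [0.5001, -0.2544, 0.2964]
tcp_rot: [[-0.316, 0.949, 0.002], [0.949, 0.316, 0.0], [-0.0, 0.002, -1.0]]
wrist_force: [1.3, -0.3, -0.2]
opening: 0.0851
grip_force: 0.0
```

Request:
arm_command(increments="0 0 .5 -.19 -.95 0 0;0 0 .5 -.19 -.95 0 0;0 0 .5 -.19 -.95 0 0;0 0 .5 -.1 -.9 0 0;0 0 0 0 0 0 0")

```text
time: 5.65
position: [0.4727, -0.4091, 0.2959]
tcp_rot: [[-0.456, 0.89, 0.001], [0.89, 0.456, -0.004], [-0.004, -0.0, -1.0]]
wrist_force: [0.5, 0.6, -0.5]
opening: 0.0854
grip_force: 0.0
```

Run:
```python
from h import *
f=grab('wrist'); s=manip.read_state(); print(s['position'],s['tcp_rot'],s['opening'],s['time'])
cv2.imwrite('pics/w2.png',f['img'])
```

```text
[ 0.4731452  -0.40603871  0.29569218] [[-4.56950793e-01  8.89491040e-01  1.28925724e-03]
 [ 8.89491359e-01  4.56951702e-01 -5.14698185e-04]
 [-1.04694771e-03  9.11591427e-04 -9.99999036e-01]] 0.08533951819713662 5.7
```

View pics/w2.png

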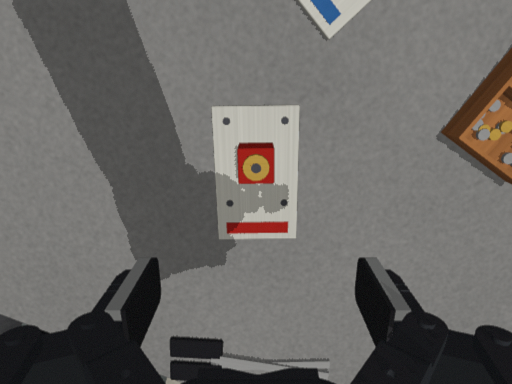

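The plate is square in view, corners about (213,107), (299,106), (219,239), (296,238). The brass die is at (256,168).

Run:
```python
from h import *
f=load('wrist'); H=cv2.cvtColor(f['img'],cv2.COLOR_BGR2HSV); P=cloud(f)
m=((H[...,0]>15)&(H[...,0]<32)&(H[...,1]>120)); m[:140]=0;m[190:]=0;m[:,:235]=0;m[:,280:]=0
c,r=cv2.minEnclosingCircle(np.argwhere(m)[:,::-1].astype(np.float32)); print('brass',c,r,onz(f,*c,.048))
m=(P[...,2]>.005)&(P[...,2]<.06)&(f['z_map']>0); m[:80]=0;m[250:]=0;m[:,:190]=0;m[:,320:]=0
cn,_=cv2.findContours(m.astype(np.uint8),cv2.RETR_EXTERNAL,cv2.CHAIN_APPROX_NONE)
w=np.array([onz(f,*p[0],.01)[:2] for p in max(cn,key=len)],np.float32); r=cv2.minAreaRect(w); print(r)
a=np.radians(r[2]+90 if r[1][1]>r[1][0] else r[2]); d=np.array([np.cos(a),np.sin(a)]); d*=np.sign(d[1]); print(np.degrees(np.arctan2(d[1],d[0])),np.array(r[0])+.02*d)
```

```text
brass (255.670654296875, 167.12457275390625) 13.141801834106445 [ 0.47253745 -0.41160282  0.048     ]
((0.4817921221256256, -0.42925548553466797), (0.08951839059591293, 0.1496303826570511), 27.9310245513916)
117.93102455139159 [ 0.47242396 -0.41158524]
```

Request:
arm_command(increments="0 0 .15 -.015 -.14 -.9 0;0 0 0 0 0 -1 0;0 0 0 0 0 -1 0;0 0 0 0 0 -1 0;0 0 0 0 0 -.8 0")

```text
time: 6.12
position: [0.4731, -0.4062, 0.1056]
tcp_rot: [[-0.473, 0.881, -0.0], [0.881, 0.473, 0.002], [0.002, 0.001, -1.0]]
wrist_force: [-0.3, 0.0, -0.7]
opening: 0.0853
grip_force: 0.0
```

Request:
arm_command(increments="0 0 0 0 0 -.35 0;0 0 0 0 0 0 0;0 0 0 0 0 0 1;0 0 0 0 0 0 1;0 0 0 0 0 0 1", force=80)

```text
time: 6.53
position: [0.4745, -0.4094, 0.0962]
tcp_rot: [[-0.472, 0.882, 0.003], [0.882, 0.472, -0.003], [-0.004, 0.001, -1.0]]
wrist_force: [0.9, -0.1, 0.7]
opening: 0.0516
grip_force: 0.0
```

Request:
arm_command(increments="0 0 0 0 0 0 1;0 0 0 0 0 0 1;0 0 0 0 0 0 1;0 0 0 0 0 0 1")

```text
time: 6.87
position: [0.4738, -0.41, 0.0963]
tcp_rot: [[-0.471, 0.882, 0.002], [0.882, 0.471, -0.003], [-0.004, -0.0, -1.0]]
wrist_force: [-1.5, -0.8, 7.9]
opening: 0.0341
grip_force: 82.9
```

Request:
arm_command(increments="0 0 0 0 0 .5 1;0 0 0 0 0 .9 1;0 0 0 0 0 .9 1;0 0 0 0 0 .9 1;0 0 0 0 .3 .5 1")

```text
time: 7.28
position: [0.474, -0.3993, 0.2463]
tcp_rot: [[-0.47, 0.883, 0.004], [0.883, 0.47, -0.005], [-0.006, 0.001, -1.0]]
wrist_force: [1.9, -1.1, -4.3]
opening: 0.0344
grip_force: 81.7
```

Request:
arm_command(increments="0 0 -.4 .04 .6 0 1;0 0 -.5 .04 .9 0 1;0 0 -.5 .04 .9 0 1;0 0 -.5 .04 .9 0 1;0 0 -.5 .04 .9 0 1")

```text
time: 7.7
position: [0.4804, -0.2268, 0.2417]
tcp_rot: [[-0.292, 0.956, -0.001], [0.956, 0.292, 0.001], [0.001, -0.0, -1.0]]
wrist_force: [0.9, -0.1, -6.0]
opening: 0.0341
grip_force: 81.4
```

Request:
arm_command(increments="0 0 -.5 .04 .9 0 1;0 0 -.5 .04 .9 0 1;0 0 -.5 .04 .9 0 1;0 0 -.5 .04 .9 0 1;0 0 -.5 .04 .9 0 1")

```text
time: 8.12
position: [0.4883, -0.0469, 0.2419]
tcp_rot: [[-0.096, 0.995, -0.0], [0.995, 0.096, 0.001], [0.001, -0.0, -1.0]]
wrist_force: [-0.2, 0.3, -5.9]
opening: 0.0341
grip_force: 81.3
```

Request:
arm_command(increments="0 0 -.5 .04 .9 0 1;0 0 -.5 .04 .9 0 1;0 0 -.5 .04 .9 0 1;0 0 -.31 .04 .9 0 1;0 0 0 0 .7 0 1")

```text
time: 8.53
position: [0.4949, 0.1259, 0.2419]
tcp_rot: [[0.045, 0.999, -0.0], [0.999, -0.045, 0.002], [0.002, -0.0, -1.0]]
wrist_force: [-0.8, -0.4, -6.1]
opening: 0.0341
grip_force: 81.4
```

Request:
arm_command(increments="0 0 0 0 .3 0 1;0 0 0 0 0 0 1;0 0 0 0 0 0 1")

```text
time: 8.78
position: [0.4951, 0.1354, 0.2417]
tcp_rot: [[0.044, 0.999, -0.001], [0.999, -0.044, -0.001], [-0.001, -0.001, -1.0]]
wrist_force: [-0.3, 0.2, -5.8]
opening: 0.0344
grip_force: 81.4
```

Run:
```python
from h import *
f=grab('wrist'); s=manip.read_state(); print(s['position'],s['tcp_rot'],s['opening'],s['time'])
cv2.imwrite('pics/w3.png',f['img'])
```

```text
[0.49521264 0.13465635 0.24168827] [[ 4.58114516e-02  9.98949816e-01 -7.58694342e-04]
 [ 9.98949740e-01 -4.58120701e-02 -8.18884464e-04]
 [-8.52781843e-04 -7.20383230e-04 -9.99999377e-01]] 0.0344631355719314 8.8333
```

View pics/w3.png

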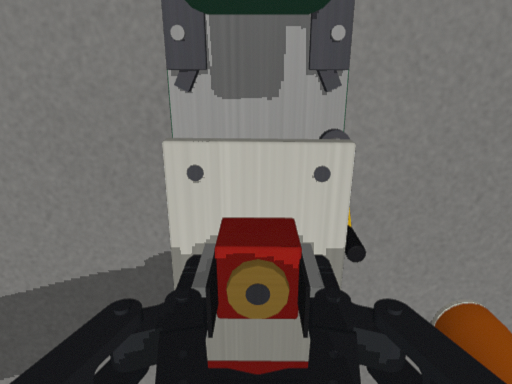

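The plate is held square. Its leading corners are at (163,142) and (354,142). The rail ends are at row 69, with lip inner edges at columns 206 and 309. I compute the lateral offset.

Run:
```python
from h import *
f=load('wrist'); s=manip.read_state(); P=cloud(f); H=cv2.cvtColor(f['img'],cv2.COLOR_BGR2HSV)
d=np.array([.0463,.9989]); n=np.array([-.9989,.0463]); O=np.array([.5034,.2669])
pf=lambda p:np.array([(p[:2]-O)@d,(p[:2]-O)@n]).round(4)
print('rail z',P[50,190],P[50,330])
# rails: dark vs bright on rows
g=f['img'].mean(2)
for v in (25,40,55):
    zr=.040
    row=(P[v,:,2]>.033)&(P[v,:,2]<.05); c=np.flatnonzero(row); L=c[c<256];R=c[c>256]
    print(v,L[0],L[-1],R[0],R[-1],[pf(onz(f,u,v,zr)) for u in (L[0]-.5,L[-1]+.5,R[0]-.5,R[-1]+.5)])
zt=np.median(P[185:200,210:300,2]); print('plate top z',zt)
m=(P[...,2]>zt-.015)&(P[...,2]<zt+.008)
for v in (150,180,210,235):
    c=np.flatnonzero(m[v,140:380])+140; print(v,c[0],c[-1],[pf(onz(f,u,v,zt)) for u in (c[0]-.5,c[-1]+.5)])
e=[pf(onz(f,u,np.flatnonzero(m[100:200,u])[0]+99.5,zt)) for u in (175,215,256,300,342)]; print('lead',e)
c=f['z_map']; print('tcp',pf(s['position']))
print('tool heading',np.degrees(np.arctan2(s['tcp_rot'][1,0],s['tcp_rot'][0,0])))
m=(P[...,2]>.012)&(P[...,2]<.03)
for lo,hi in ((160,256),(257,352)):
    a=[]
    for v in range(95,132,3):
        c=np.flatnonzero(m[v,lo:hi])+lo; a.append(onz(f,c[0]-.5 if lo<200 else c[-1]+.5,v,.022)[:2])
    a=np.array(a); print('bed edge',pf(a[0]),pf(a[-1]))
```

```text
rail z [0.4504101  0.23738411 0.04021808] [0.55310041 0.232795   0.03999437]
25 163 204 311 352 [array([-0.0153,  0.0704]), array([-0.0152,  0.0401]), array([-0.0151, -0.036 ]), array([-0.0151, -0.0662])]
40 164 205 310 351 [array([-0.0252,  0.0705]), array([-0.0252,  0.0399]), array([-0.025 , -0.0358]), array([-0.025 , -0.0664])]
55 166 206 309 349 [array([-0.0354,  0.0699]), array([-0.0353,  0.0396]), array([-0.0352, -0.0356]), array([-0.0352, -0.0658])]
plate top z 0.15511224144853886
150 163 354 [array([-0.0821,  0.0459]), array([-0.0819, -0.0431])]
180 165 351 [array([-0.0966,  0.0462]), array([-0.0964, -0.043 ])]
210 168 348 [array([-0.112,  0.046]), array([-0.1118, -0.0429])]
235 170 346 [array([-0.1256,  0.0462]), array([-0.1254, -0.0431])]
lead [array([-0.0763,  0.0396]), array([-0.0762,  0.0213]), array([-0.0762,  0.0026]), array([-0.0766, -0.0176]), array([-0.0766, -0.0368])]
tcp [-0.1325  0.0021]
tool heading 87.37427723615836
bed edge [-0.0648  0.0745] [-0.0941  0.0744]
bed edge [-0.0646 -0.0706] [-0.0938 -0.0705]
```

Request:
arm_command(increments="0 0 0 0 .1 -.5 1;0 0 0 0 0 -.9 1;0 0 0 0 0 -.8 1;0 0 0 0 0 -.5 1;0 0 0 0 0 -.2 1")

```text
time: 9.25
position: [0.4934, 0.1373, 0.1228]
tcp_rot: [[0.048, 0.999, -0.006], [0.999, -0.048, -0.001], [-0.001, -0.006, -1.0]]
wrist_force: [-1.2, -0.5, -5.3]
opening: 0.0345
grip_force: 81.3
```

Request:
arm_command(increments="0 0 0 0 0 -.1 1;0 0 0 0 0 0 1")

```text
time: 9.42
position: [0.4959, 0.1383, 0.1218]
tcp_rot: [[0.047, 0.999, -0.0], [0.999, -0.047, -0.0], [-0.0, -0.0, -1.0]]
wrist_force: [-0.0, 0.4, -6.1]
opening: 0.0341
grip_force: 81.3
```

Request:
arm_command(increments="0 0 0 0 0 -.06 1;0 0 0 0 0 -.03 1;0 0 0 0 0 0 1")

```text
time: 9.67
position: [0.4964, 0.1392, 0.1193]
tcp_rot: [[0.046, 0.999, 0.002], [0.999, -0.046, 0.0], [0.0, 0.002, -1.0]]
wrist_force: [-0.2, -0.3, -6.2]
opening: 0.0342
grip_force: 81.4
```

Request:
arm_command(increments="0 0 0 0 0 -.04 1;0 0 0 0 0 0 1")

```text
time: 9.83
position: [0.4965, 0.1393, 0.1183]
tcp_rot: [[0.046, 0.999, 0.002], [0.999, -0.046, 0.0], [0.0, 0.002, -1.0]]
wrist_force: [-1.2, 0.3, 3.3]
opening: 0.0339
grip_force: 82.7
```

Request:
arm_command(increments="0 0 0 0 0 0 .6;0 0 0 0 0 0 .4;0 0 0 0 0 0 .4;0 0 0 0 0 .3 .4;0 0 0 0 0 .9 .4")

```text
time: 10.25
position: [0.493, 0.1388, 0.1616]
tcp_rot: [[0.046, 0.999, -0.007], [0.999, -0.046, -0.001], [-0.001, -0.007, -1.0]]
wrist_force: [-0.1, -0.2, 0.2]
opening: 0.0512
grip_force: 0.0
```

Request:
arm_command(increments="0 0 0 0 0 1 .5;0 0 0 0 0 1 .5;0 0 .5 0 0 1 .5;0 0 1 0 -.2 .5 .5;0 0 1 0 -.2 0 .5")

```text
time: 10.67
position: [0.4985, 0.1236, 0.3107]
tcp_rot: [[-0.158, 0.987, 0.011], [0.987, 0.158, 0.001], [-0.001, 0.011, -1.0]]
wrist_force: [1.0, 0.0, 0.0]
opening: 0.0424
grip_force: 0.0
```

Request:
arm_command(increments="0 0 1 0 -.2 0 .5;0 0 1 0 -.2 0 .5;0 0 1 0 -.2 0 .5;0 0 1 0 -.2 0 .5;0 0 1 0 -.2 0 .5")

```text
time: 11.08
position: [0.4959, 0.0828, 0.305]
tcp_rot: [[-0.53, 0.848, 0.001], [0.848, 0.53, -0.0], [-0.001, 0.001, -1.0]]
wrist_force: [0.3, 0.3, 1.1]
opening: 0.0428
grip_force: 0.0
```

Request:
arm_command(increments="0 0 1 0 -.2 0 .5;0 0 1 0 -.2 0 .5;0 0 1 0 -.2 0 .5;0 0 1 0 -.2 0 .5;0 0 1 0 -.2 0 .5")

```text
time: 11.5
position: [0.4959, 0.0428, 0.305]
tcp_rot: [[-0.818, 0.575, 0.001], [0.575, 0.818, -0.0], [-0.001, 0.0, -1.0]]
wrist_force: [-0.1, -0.0, 0.1]
opening: 0.0427
grip_force: 0.0
```

Request:
arm_command(increments="0 0 1 0 -.2 0 .5;0 0 1 0 -.2 0 .5;0 0 1 0 -.2 0 .5;0 0 1 0 -.2 0 .5;0 0 1 0 -.2 0 .5")

```text
time: 11.92
position: [0.4959, 0.0027, 0.305]
tcp_rot: [[-0.978, 0.211, 0.001], [0.211, 0.978, -0.0], [-0.001, -0.0, -1.0]]
wrist_force: [-0.6, 0.2, 0.8]
opening: 0.0427
grip_force: 0.0
```

Request:
arm_command(increments="0 0 1 0 0 0 .5;0 0 1 0 0 0 .5;0 0 1 0 0 0 .5;0 0 1 0 0 0 .5;0 0 1 0 0 0 .5")

```text
time: 12.33
position: [0.496, 0.0031, 0.305]
tcp_rot: [[-0.982, -0.186, 0.001], [-0.186, 0.982, -0.0], [-0.001, -0.0, -1.0]]
wrist_force: [0.4, -0.4, -0.7]
opening: 0.0427
grip_force: 0.0
```

Request:
arm_command(increments="0 0 1 0 0 0 .5;0 0 1 0 0 0 .5;0 0 1 0 0 0 .5;0 0 1 0 0 0 .5;0 0 1 0 0 0 .5")

```text
time: 12.75
position: [0.496, 0.0031, 0.305]
tcp_rot: [[-0.832, -0.554, 0.001], [-0.554, 0.832, -0.0], [-0.001, -0.001, -1.0]]
wrist_force: [0.0, -0.2, 0.5]
opening: 0.0429
grip_force: 0.0
```

Request:
arm_command(increments="0 0 1 0 0 0 .5;0 0 1 0 0 0 .5;0 0 1 0 0 0 .5;0 0 1 0 0 0 .5;0 0 1 0 0 0 .5")

```text
time: 13.17
position: [0.496, 0.0031, 0.305]
tcp_rot: [[-0.551, -0.835, 0.001], [-0.835, 0.551, -0.0], [-0.0, -0.001, -1.0]]
wrist_force: [-0.1, 0.4, -0.6]
opening: 0.0426
grip_force: 0.0
```

Request:
arm_command(increments="0 0 1 0 0 0 .5;0 0 1 0 0 0 .5;0 0 .77 0 0 0 .5;0 0 0 0 0 0 .5;0 0 0 0 0 0 .5")

```text
time: 13.58
position: [0.4958, 0.0031, 0.3049]
tcp_rot: [[-0.359, -0.933, 0.001], [-0.933, 0.359, -0.0], [-0.0, -0.001, -1.0]]
wrist_force: [0.4, 0.6, -0.0]
opening: 0.0426
grip_force: 0.0
```

Run:
```python
from h import *
f=grab('wrist'); s=manip.read_state(); print(s['position'],s['tcp_rot'],s['opening'],s['time'],s['q'])
cv2.imwrite('pics/w4.png',f['img'])
```

```text
[0.49580415 0.00317189 0.3048588 ] [[-3.59026357e-01 -9.33327236e-01  5.88814444e-04]
 [-9.33327413e-01  3.59026366e-01 -9.32954684e-05]
 [-1.24324709e-04 -5.83052194e-04 -9.99999822e-01]] 0.04234775371676289 13.6333 [-8.16991072e+00  1.28994959e+01 -1.88200787e+01  5.82462716e+01
 -4.96909464e-04 -7.71294953e+01]
```

View pics/w4.png

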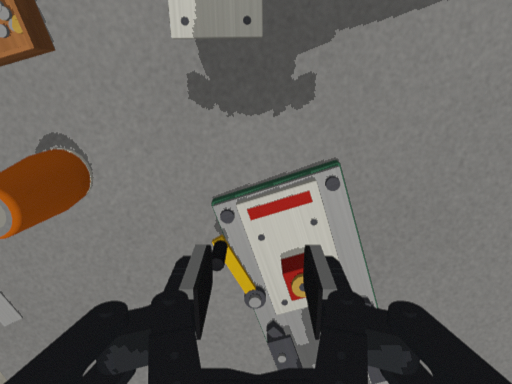

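The plate lies on the bed behind the flares, with its tail stripe at the open end and the keeper clear to its left. The turn came up 18° short, so I finish it and descend behind the tail.

Request:
arm_command(increments="0 0 1 -.08 0 0 .5;0 0 1 -.08 0 0 .5;0 0 1 0 0 -.5 .5;0 0 1 0 0 -1 .5;0 0 0 0 0 -1 .5")

```text
time: 14.05
position: [0.4908, 0.003, 0.2052]
tcp_rot: [[-0.044, -0.999, 0.006], [-0.999, 0.044, -0.001], [0.001, -0.006, -1.0]]
wrist_force: [0.5, -1.5, -0.3]
opening: 0.0425
grip_force: 0.0
```

Request:
arm_command(increments="0 0 0 0 0 -1 .5;0 0 0 0 0 -1 .5;0 0 0 0 0 -.5 .5;0 0 0 0 0 0 .5")

```text
time: 14.38
position: [0.486, 0.0036, 0.1006]
tcp_rot: [[-0.047, -0.999, -0.008], [-0.999, 0.047, 0.001], [-0.001, 0.008, -1.0]]
wrist_force: [-0.8, -0.6, -0.6]
opening: 0.0427
grip_force: 0.0
```

Run:
```python
from h import *
s=manip.read_state(); print(s['position'],np.degrees(np.arctan2(s['tcp_rot'][1,0],s['tcp_rot'][0,0]))+360)
f=grab('side'); cv2.imwrite('pics/s2.png',cv2.resize(f['img'][100:260,130:330],(800,640))[:600]) 
f=grab('wrist'); P=cloud(f)
d=np.array([.0463,.9989]); n=np.array([-.9989,.0463]); O=np.array([.5034,.2669])
pf=lambda p:np.array([(p[:2]-O)@d,(p[:2]-O)@n]).round(4)
m=(P[...,2]>.0275)&(P[...,2]<.038)
Q=P[m]; Q=np.array([pf(q) for q in Q]); k=(abs(Q[:,1])<.05)&(Q[:,0]>-.24)&(Q[:,0]<-.05);Q=Q[k]; print(len(Q),Q.min(0),Q.max(0),np.percentile(Q,1,axis=0))
cv2.imwrite('pics/w5.png',f['img'])
```

```text
[0.48599469 0.00357102 0.10058791] 267.3071930262484
5104 [-0.2253 -0.0277] [-0.1957  0.0344] [-0.2247   -0.026197]
```

View pics/w5.png

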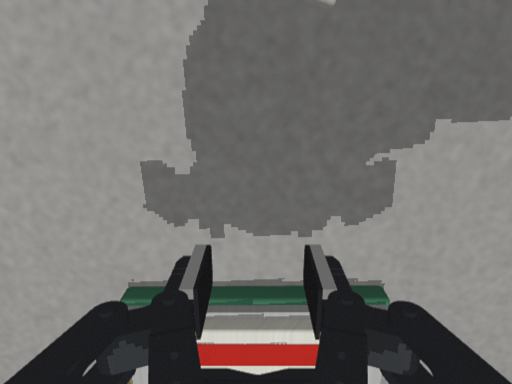

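Run:
```python
from h import *
f=load('wrist'); P=cloud(f)
for r in (245,247,250,256,264): print(r,P[r,[198,204,208,308,314,320]].round(3).tolist())
print(manip.read_state()['position'])
```

```text
245 [[0.514, -0.009, 0.037], [0.511, -0.008, 0.036], [0.509, -0.008, 0.035], [0.465, -0.007, 0.038], [0.462, -0.006, 0.036], [0.46, -0.006, 0.037]]
247 [[0.513, -0.008, 0.038], [0.511, -0.008, 0.038], [0.509, -0.008, 0.038], [0.465, -0.007, 0.04], [0.463, -0.006, 0.039], [0.46, -0.006, 0.038]]
250 [[0.513, -0.009, 0.041], [0.51, -0.008, 0.041], [0.509, -0.009, 0.042], [0.466, -0.006, 0.041], [0.463, -0.006, 0.042], [0.46, -0.006, 0.042]]
256 [[0.512, -0.009, 0.047], [0.51, -0.008, 0.045], [0.509, -0.006, 0.042], [0.466, -0.006, 0.046], [0.464, -0.006, 0.046], [0.461, -0.006, 0.047]]
264 [[0.511, -0.008, 0.052], [0.509, -0.009, 0.053], [0.509, -0.003, 0.043], [0.466, -0.002, 0.045], [0.465, -0.006, 0.052], [0.462, -0.006, 0.052]]
[0.48910672 0.00319004 0.10464633]
```

Request:
arm_command(increments="0 0 0 0 0 -.25 .5;0 0 0 .02 .4 0 .5;0 0 0 .005 .1 0 .5;0 0 0 .005 .1 0 .5;0 0 0 .005 .1 0 .5")

```text
time: 14.9
position: [0.4916, 0.0313, 0.0957]
tcp_rot: [[-0.046, -0.999, 0.002], [-0.999, 0.046, -0.0], [0.0, -0.002, -1.0]]
wrist_force: [-1.1, 0.4, -0.1]
opening: 0.0425
grip_force: 0.0
```

Request:
arm_command(increments="0 0 0 .005 .1 0 .5;0 0 0 .005 .1 0 .5;0 0 0 .005 .1 0 .5;0 0 0 .005 .1 0 .5;0 0 0 .005 .1 0 .5")

```text
time: 15.32
position: [0.4926, 0.05, 0.0955]
tcp_rot: [[-0.047, -0.999, 0.002], [-0.999, 0.047, -0.004], [0.004, -0.002, -1.0]]
wrist_force: [-0.3, -6.2, 5.4]
opening: 0.0427
grip_force: 3.0
```

Request:
arm_command(increments="0 0 0 .005 .1 0 .5;0 0 0 .005 .1 0 .5;0 0 0 .005 .1 0 .5;0 0 0 .005 .1 0 .5;0 0 0 .005 .1 0 .5")

```text
time: 15.73
position: [0.4935, 0.07, 0.0955]
tcp_rot: [[-0.047, -0.999, 0.002], [-0.999, 0.047, -0.004], [0.004, -0.002, -1.0]]
wrist_force: [-0.0, -6.8, 5.0]
opening: 0.0424
grip_force: 3.1
```

Run:
```python
from h import *
f=grab('side'); cv2.imwrite('pics/s3.png',cv2.resize(f['img'][100:220,140:300],(800,600),interpolation=cv2.INTER_CUBIC))
```

```text
(no output)
```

View pics/s3.png

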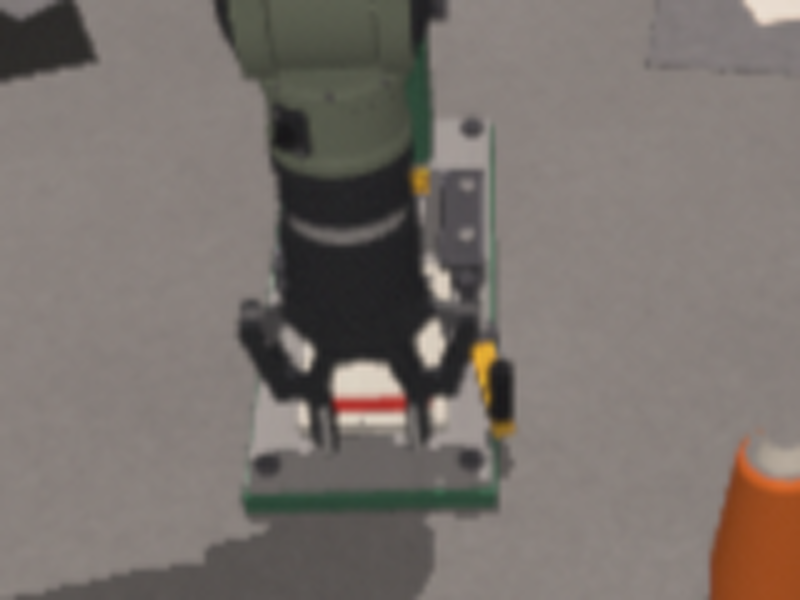

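The plate is square, being pushed at its tail by both fingers with the keeper clear to the right. I continue.

Request:
arm_command(increments="0 0 0 .005 .1 0 .5;0 0 0 .005 .1 0 .5;0 0 0 .005 .1 0 .5;0 0 0 .005 .1 0 .5;0 0 0 .005 .1 0 .5")

```text
time: 16.2
position: [0.4942, 0.0901, 0.0953]
tcp_rot: [[-0.047, -0.999, 0.001], [-0.999, 0.047, -0.003], [0.003, -0.001, -1.0]]
wrist_force: [-0.9, -5.6, 4.1]
opening: 0.0428
grip_force: 3.0
```

Request:
arm_command(increments="0 0 0 .005 .1 0 .5;0 0 0 .005 .1 0 .5;0 0 0 .005 .1 0 .5;0 0 0 .005 .1 0 .5;0 0 0 .005 .1 0 .5")

```text
time: 16.62
position: [0.4952, 0.1101, 0.0953]
tcp_rot: [[-0.047, -0.999, 0.001], [-0.999, 0.047, -0.003], [0.003, -0.001, -1.0]]
wrist_force: [0.3, -6.5, 5.4]
opening: 0.0427
grip_force: 3.1
```

Request:
arm_command(increments="0 0 0 .005 .1 0 .5;0 0 0 .005 .1 0 .5;0 0 0 .005 .1 0 .5;0 0 0 .005 .1 0 .5;0 0 0 .005 .1 0 .5")

```text
time: 17.03
position: [0.496, 0.1302, 0.0952]
tcp_rot: [[-0.047, -0.999, 0.001], [-0.999, 0.047, -0.003], [0.003, -0.001, -1.0]]
wrist_force: [-0.2, -5.4, 5.1]
opening: 0.0426
grip_force: 3.0
```

Request:
arm_command(increments="0 0 0 .004 .08 0 .5;0 0 0 .004 .08 0 .5;0 0 0 .003 .06 0 .5;0 0 0 .002 .05 0 .5;0 0 0 .002 .05 0 .5")

```text
time: 17.45
position: [0.4965, 0.1429, 0.0952]
tcp_rot: [[-0.047, -0.999, 0.001], [-0.999, 0.047, -0.003], [0.003, -0.001, -1.0]]
wrist_force: [0.3, -6.6, 4.3]
opening: 0.0427
grip_force: 3.0
```

Request:
arm_command(increments="0 0 0 .002 .04 0 .5;0 0 0 .002 .04 0 .5;0 0 0 .002 .04 0 .5;0 0 0 .002 .04 0 .5;0 0 0 .001 .03 0 .5")

```text
time: 17.87
position: [0.4969, 0.1505, 0.0951]
tcp_rot: [[-0.047, -0.999, 0.001], [-0.999, 0.047, -0.003], [0.003, -0.001, -1.0]]
wrist_force: [-0.9, -5.6, 3.0]
opening: 0.0425
grip_force: 2.9
```

Request:
arm_command(increments="0 0 0 .001 .025 0 .5;0 0 0 .001 .025 0 .5;0 0 0 .001 .025 0 .5;0 0 0 .001 .025 0 .5")

```text
time: 18.2
position: [0.497, 0.1544, 0.0951]
tcp_rot: [[-0.047, -0.999, 0.001], [-0.999, 0.047, -0.003], [0.003, -0.001, -1.0]]
wrist_force: [-0.3, -5.4, 4.1]
opening: 0.0428
grip_force: 3.0
```

Request:
arm_command(increments="0 0 0 .001 .025 0 .5;0 0 0 .001 .025 0 .5;0 0 0 .001 .025 0 .5")

```text
time: 18.45
position: [0.4971, 0.1574, 0.0951]
tcp_rot: [[-0.047, -0.999, 0.001], [-0.999, 0.047, -0.003], [0.003, -0.001, -1.0]]
wrist_force: [-0.3, -6.1, 3.8]
opening: 0.0429
grip_force: 3.0
```

Request:
arm_command(increments="0 0 0 .001 .02 0 .5;0 0 0 .001 .02 0 .5")

```text
time: 18.62
position: [0.4972, 0.159, 0.0951]
tcp_rot: [[-0.047, -0.999, 0.001], [-0.999, 0.047, -0.003], [0.003, -0.001, -1.0]]
wrist_force: [-1.0, -6.9, 4.9]
opening: 0.0427
grip_force: 3.0
```

Request:
arm_command(increments="0 0 0 .001 .02 0 .5;0 0 0 .001 .02 0 .5")

```text
time: 18.78
position: [0.4973, 0.1606, 0.0951]
tcp_rot: [[-0.047, -0.999, 0.001], [-0.999, 0.047, -0.003], [0.003, -0.001, -1.0]]
wrist_force: [0.4, -6.8, 4.5]
opening: 0.0426
grip_force: 3.0
```

Request:
arm_command(increments="0 0 0 0 .015 0 .5;0 0 0 0 0 0 .5")

```text
time: 18.95
position: [0.4973, 0.1609, 0.0951]
tcp_rot: [[-0.047, -0.999, 0.001], [-0.999, 0.047, -0.004], [0.004, -0.001, -1.0]]
wrist_force: [-0.2, -6.1, 5.2]
opening: 0.0425
grip_force: 3.6
```

Request:
arm_command(increments="0 0 0 0 .015 0 .5;0 0 0 0 .015 0 .5")

```text
time: 19.12
position: [0.4973, 0.1612, 0.0951]
tcp_rot: [[-0.047, -0.999, 0.001], [-0.999, 0.047, -0.007], [0.007, -0.001, -1.0]]
wrist_force: [-0.7, -12.5, 6.1]
opening: 0.0428
grip_force: 5.9
```

Request:
arm_command(increments="0 0 0 0 .015 0 .5;0 0 0 0 0 0 .5")

```text
time: 19.28
position: [0.4973, 0.1613, 0.0951]
tcp_rot: [[-0.048, -0.999, 0.001], [-0.999, 0.048, -0.008], [0.008, -0.001, -1.0]]
wrist_force: [-0.7, -11.8, 5.1]
opening: 0.0429
grip_force: 6.1
```

The stop is felt: the arm stalled at y = 0.161 m as the force rose from 6 to 12 N, which matches the predicted home position. I back off and go to the knob.

Request:
arm_command(increments="0 0 0 0 -.15 0 .5;0 0 0 0 -.4 .2 .5;0 0 0 0 0 1 .5;0 0 0 0 0 1 .5;0 0 0 .6 -.5 .2 .5")

```text
time: 19.7
position: [0.5199, 0.1248, 0.1958]
tcp_rot: [[-0.041, -0.999, 0.003], [-0.999, 0.041, 0.004], [-0.004, -0.002, -1.0]]
wrist_force: [0.1, 0.8, -0.6]
opening: 0.0425
grip_force: 0.0
```

Request:
arm_command(increments="0 0 0 .6 -.5 0 .5;0 0 0 .6 -.5 0 .5;0 0 0 0 0 0 .5;0 0 0 0 0 0 .5")

```text
time: 20.03
position: [0.5698, 0.0814, 0.1905]
tcp_rot: [[-0.048, -0.999, 0.0], [-0.999, 0.048, 0.001], [-0.001, -0.0, -1.0]]
wrist_force: [-1.0, -0.6, 0.1]
opening: 0.0428
grip_force: 0.0
```

Run:
```python
from h import *
f=grab('wrist'); s=manip.read_state(); P=cloud(f); print(s['position'],s['time'])
m=(P[...,2]>.064)&(P[...,2]<.08)&(abs(P[...,0]-.569)<.04)&(abs(P[...,1]-.079)<.035)
Q=P[m]; print(len(Q),(Q.min(0)+Q.max(0))/2,Q.max(0)-Q.min(0))
cv2.imwrite('pics/w6.png',f['img'])
```

```text
[0.56856748 0.08213289 0.19013245] 20.0833
567 [0.5708999  0.08007553 0.06888314] [0.01523354 0.01560649 0.00974354]
```

View pics/w6.png

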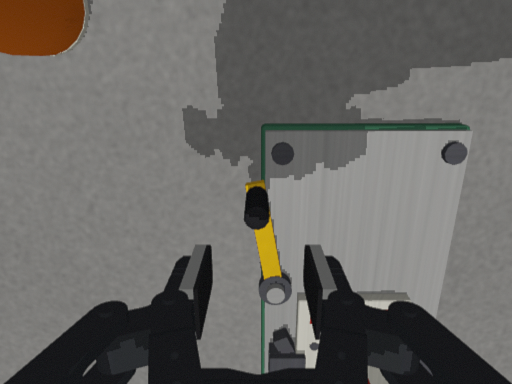

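The knob is at (257,210), measured at (0.571, 0.080) m, centred between the fingers. I descend and pinch it.

Request:
arm_command(increments="0 0 0 .05 -.05 -.8 .5;0 0 0 0 0 -.7 .5;0 0 0 0 0 -.2 .5;0 0 0 0 0 0 1;0 0 0 0 0 0 1", force=30)

```text
time: 20.5
position: [0.5702, 0.0809, 0.1228]
tcp_rot: [[-0.045, -0.999, -0.002], [-0.999, 0.045, 0.0], [-0.0, 0.002, -1.0]]
wrist_force: [-0.3, 0.3, 0.2]
opening: 0.0195
grip_force: 0.0
```

Request:
arm_command(increments="0 0 0 0 0 0 1;0 0 0 0 0 0 1;0 0 0 0 0 0 1;0 0 0 0 0 0 1")

```text
time: 20.83
position: [0.571, 0.0807, 0.1234]
tcp_rot: [[-0.045, -0.999, 0.0], [-0.999, 0.045, 0.001], [-0.001, -0.0, -1.0]]
wrist_force: [-2.4, 3.2, -1.6]
opening: 0.0147
grip_force: 29.9
```

Request:
arm_command(increments="0 0 0 -.23 -.015 0 1;0 0 0 -.23 .012 0 1;0 0 0 -.23 .037 0 1;0 0 0 -.22 .062 0 1;0 0 0 -.215 .087 0 1")

```text
time: 21.25
position: [0.5273, 0.0849, 0.1236]
tcp_rot: [[-0.049, -0.999, 0.003], [-0.999, 0.049, -0.007], [0.006, -0.004, -1.0]]
wrist_force: [1.0, -8.0, -3.9]
opening: 0.0145
grip_force: 30.0
```

Request:
arm_command(increments="0 0 0 -.197 .11 0 1;0 0 0 -.187 .135 0 1;0 0 0 -.17 .152 0 1;0 0 0 -.152 .175 0 1;0 0 0 -.13 .185 0 1")

```text
time: 21.67
position: [0.4931, 0.1177, 0.1235]
tcp_rot: [[-0.047, -0.999, 0.002], [-0.999, 0.047, -0.001], [0.001, -0.002, -1.0]]
wrist_force: [2.3, -2.5, -0.3]
opening: 0.0147
grip_force: 30.2
```

Request:
arm_command(increments="0 0 0 -.107 .205 0 1;0 0 0 -.085 .212 0 1;0 0 0 -.06 .22 0 1;0 0 0 0 0 0 1")

```text
time: 22.0
position: [0.4824, 0.1457, 0.1233]
tcp_rot: [[-0.043, -0.999, 0.001], [-0.999, 0.043, 0.003], [-0.003, -0.001, -1.0]]
wrist_force: [-1.5, 1.2, 8.0]
opening: 0.0147
grip_force: 31.0
```

Request:
arm_command(increments="0 0 0 -.03 .2 0 1;0 0 0 -.01 .12 0 1;0 0 0 0 .05 0 1;0 0 0 0 0 0 1")

```text
time: 22.33
position: [0.4805, 0.1593, 0.1232]
tcp_rot: [[-0.044, -0.999, -0.001], [-0.999, 0.044, 0.001], [-0.001, 0.001, -1.0]]
wrist_force: [-2.3, -1.6, 8.3]
opening: 0.0149
grip_force: 31.2
```

Request:
arm_command(increments="0 0 0 0 .04 0 1;0 0 0 0 .03 0 1;0 0 0 0 0 0 1")

```text
time: 22.58
position: [0.4804, 0.1614, 0.1231]
tcp_rot: [[-0.045, -0.999, -0.001], [-0.999, 0.045, -0.0], [0.0, 0.001, -1.0]]
wrist_force: [-2.3, -3.2, 10.1]
opening: 0.0147
grip_force: 31.2
```

Request:
arm_command(increments="0 0 0 0 .03 0 1;0 0 0 0 .03 0 1;0 0 0 0 0 0 1")

```text
time: 22.83
position: [0.4803, 0.164, 0.1232]
tcp_rot: [[-0.045, -0.999, -0.001], [-0.999, 0.045, 0.001], [-0.001, 0.001, -1.0]]
wrist_force: [-2.7, -2.6, 9.7]
opening: 0.0148
grip_force: 31.2
```

Request:
arm_command(increments="0 0 0 0 0 0 .8;0 0 0 0 0 0 .6;0 0 0 0 0 0 .5;0 0 0 0 0 .4 .5;0 0 0 0 0 1 .5")

```text
time: 23.25
position: [0.4773, 0.163, 0.1747]
tcp_rot: [[-0.045, -0.999, -0.01], [-0.999, 0.045, -0.001], [0.001, 0.01, -1.0]]
wrist_force: [-0.5, -0.6, -0.0]
opening: 0.0427
grip_force: 0.0
```

Request:
arm_command(increments="0 0 0 0 0 1 .5;0 0 0 0 -.5 .8 .5;0 0 0 0 -1 0 .5;0 0 0 0 -1 0 .5;0 0 0 0 -.5 0 .5")

```text
time: 23.67
position: [0.481, 0.0409, 0.2513]
tcp_rot: [[-0.047, -0.999, 0.001], [-0.999, 0.047, -0.001], [0.001, -0.001, -1.0]]
wrist_force: [0.5, 0.1, -0.8]
opening: 0.0426
grip_force: 0.0
```

Request:
arm_command(increments="0 0 0 -.7 -.7 0 .5;0 0 0 -.7 -.7 0 .5;0 0 0 -.7 -.7 0 .5;0 0 0 0 0 0 .5;0 0 0 0 0 0 .5")

```text
time: 24.08
position: [0.3958, -0.0415, 0.2506]
tcp_rot: [[-0.049, -0.999, -0.0], [-0.999, 0.049, 0.001], [-0.001, 0.0, -1.0]]
wrist_force: [0.1, -0.4, -0.5]
opening: 0.0427
grip_force: 0.0
```

Run:
```python
from h import *
d=np.array([.0463,.9989]); n=np.array([-.9989,.0463]); O=np.array([.5014,.2670])
pf=lambda p:np.array([(p[:2]-O)@d,(p[:2]-O)@n]).round(4)
f=grab('side'); P=cloud(f); H=cv2.cvtColor(f['img'],cv2.COLOR_BGR2HSV)
cv2.imwrite('pics/s4.png',cv2.resize(f['img'][100:220,140:300],(800,600),interpolation=cv2.INTER_CUBIC))
print(manip.read_state()['position'],manip.read_state()['time'])
m=(P[...,2]>.055)&(P[...,2]<.08)&(abs(P[...,0]-.48)<.03)&(abs(P[...,1]-.163)<.03); Q=P[m]; print('knob',len(Q),pf((Q.min(0)+Q.max(0))/2),Q.max(0)-Q.min(0))
m=((H[...,0]<6)|(H[...,0]>172))&(H[...,1]>140)&(P[...,2]<.045)&(abs(P[...,1]-.19)<.06); v,u=np.nonzero(m)
if len(u): print('stripe',len(u),pf(onz(f,u.mean(),v.mean(),.032)))
```

```text
[ 0.39696543 -0.04100991  0.25078765] 24.1333
knob 32 [-0.1136  0.0162] [0.01306402 0.01310024 0.0169142 ]
stripe 40 [-0.0466 -0.0004]
```

View pics/s4.png

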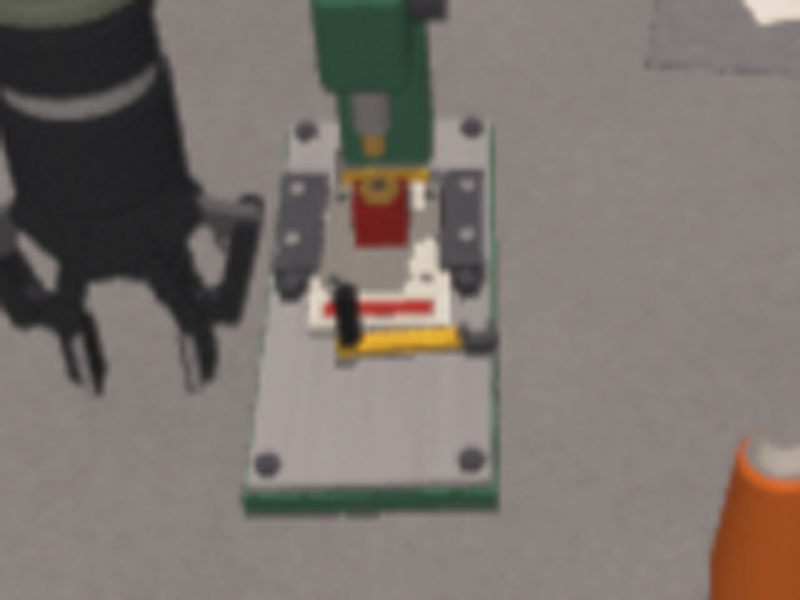

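Run:
```python
from h import *
d=np.array([.0463,.9989]); n=np.array([-.9989,.0463]); O=np.array([.5014,.2670])
pf=lambda p:np.array([(p[:2]-O)@d,(p[:2]-O)@n]).round(4)
f=grab('scene')
for nm in ('scene','side'):
    f=f if nm=='scene' else grab('side'); P=cloud(f); H=cv2.cvtColor(f['img'],cv2.COLOR_BGR2HSV)
    m=(H[...,0]>17)&(H[...,0]<33)&(H[...,1]>130)&(H[...,2]>140)&(abs(P[...,1]-.16)<.05)&(abs(P[...,0]-.52)<.09)
    v,u=np.nonzero(m); W=np.array([pf(onz(f,a,b,.031)) for a,b in zip(u,v)]); k=(W[:,1]<.005); p=np.polyfit(W[k,1],W[k,0],1); print(nm,len(u),'keeper slope',p,W.min(0),W.max(0))
    z=P[...,2]; w=(H[...,1]<60)&(H[...,2]>165)
    w=((H[...,0]>17)&(H[...,0]<33)&(H[...,1]>130)&(abs(P[...,1]-.325)<.04)&(abs(P[...,0]-.505)<.05)&(P[...,2]<.05))
    v,u=np.nonzero(w)
    if len(u): W=np.array([pf(onz(f,a,b,.034)) for a,b in zip(u,v)]); print('  stop',W.min(0),W.max(0))
    r=((H[...,0]<6)|(H[...,0]>172))&(H[...,1]>140)&(P[...,2]<.08)&(P[...,2]>.01)&(abs(P[...,1]-.2)<.1)&(abs(P[...,0]-.5)<.06)
    v,u=np.nonzero(r); k=P[v,u,2]<.042; 
    W=np.array([pf(onz(f,a,b,.032)) for a,b in zip(u,v)]); s=W[W[:,0]<-.06]
    if len(s): print('  stripe',s.mean(0),len(s),np.polyfit(s[:,1],s[:,0],1))
```

```text
scene 59 keeper slope [-0.07695895 -0.10885944] [-0.1149 -0.0483] [-0.1     0.0108]
  stop [ 0.0583 -0.0298] [0.068  0.0278]
  stripe [-0.07883871  0.00163871] 31 [ 0.00520675 -0.07884724]
side 83 keeper slope [-0.02100578 -0.11174988] [-0.1222 -0.0495] [-0.1024  0.0127]
  stop [ 0.0541 -0.0273] [0.0659 0.0283]
  stripe [-0.08025455 -0.00108636] 22 [ 0.00847534 -0.08024534]
```

The plate is home and the keeper looks shut, but the distant views only bound its angle at 0.02 to 0.08 rad. I check it more closely from above.

Request:
arm_command(increments="0 0 0 .6 .3 .6 .5;0 0 0 .6 .6 .4 .5;0 0 0 .6 .6 0 .5;0 0 0 .4 .6 0 .5;0 0 0 0 0 0 .5")

```text
time: 24.65
position: [0.4885, 0.0478, 0.2908]
tcp_rot: [[-0.039, -0.999, 0.003], [-0.999, 0.039, 0.002], [-0.002, -0.003, -1.0]]
wrist_force: [0.8, 0.2, -0.4]
opening: 0.0428
grip_force: 0.0
```

Run:
```python
from h import *
d=np.array([.0463,.9989]); n=np.array([-.9989,.0463]); O=np.array([.5014,.2670])
pf=lambda p:np.array([(p[:2]-O)@d,(p[:2]-O)@n]).round(4)
f=grab('wrist'); P=cloud(f); H=cv2.cvtColor(f['img'],cv2.COLOR_BGR2HSV); print(manip.read_state()['position'])
m=(H[...,0]>17)&(H[...,0]<33)&(H[...,1]>130)&(abs(P[...,1]-.16)<.05)&(abs(P[...,0]-.52)<.09)
v,u=np.nonzero(m); W=np.array([pf(onz(f,a,b,.031)) for a,b in zip(u,v)])
E=[]
for y in np.arange(-.045,.005,.004):
    k=abs(W[:,1]-y)<.002
    if k.sum()>3: E.append((y,W[k,0].min(),W[k,0].max()))
E=np.array(E); print(E.round(4)); print(np.polyfit(E[:,0],E[:,1],1),np.polyfit(E[:,0],E[:,2],1))
k=(P[...,2]>.064)&(P[...,2]<.08)&(abs(P[...,0]-.48)<.02)&(abs(P[...,1]-.163)<.02); Q=P[k]; print('knob',len(Q),pf((Q.min(0)+Q.max(0))/2) if len(Q) else '')
k=(P[...,2]>.0285)&(P[...,2]<.036)&(H[...,1]<60)&(H[...,2]>120); Q=np.array([pf(q) for q in P[k]]); Q=Q[(abs(Q[:,1])<.05)&(Q[:,0]>-.12)&(Q[:,0]<-.06)]
if len(Q): print('tail',len(Q),np.percentile(Q[:,0],[0,1,3]),Q[:,1].min(),Q[:,1].max())
cv2.imwrite('pics/w7.png',f['img'])
```

```text
[0.48669864 0.04628562 0.29032521]
[[-0.045  -0.1157 -0.0996]
 [-0.041  -0.117  -0.0996]
 [-0.037  -0.117  -0.1009]
 [-0.033  -0.1171 -0.1009]
 [-0.029  -0.1171 -0.101 ]
 [-0.025  -0.1172 -0.101 ]
 [-0.021  -0.1184 -0.101 ]
 [-0.017  -0.1184 -0.1023]
 [-0.013  -0.1185 -0.1024]
 [-0.009  -0.1185 -0.1024]
 [-0.005  -0.1185 -0.1024]
 [-0.001  -0.1198 -0.1025]
 [ 0.003  -0.1198 -0.1038]]
[-0.07252747 -0.11944615] [-0.07458791 -0.10308942]
knob 226 [-0.1109  0.0156]
tail 1380 [-0.0967 -0.0954 -0.095 ] -0.0457 0.0443
```

The tail edge is at −0.095 m, so the plate is home. The keeper is still about 0.08 rad open because the knob slipped along the pads. I push the knob the last 6 mm with closed fingers from behind.

Request:
arm_command(increments="0 0 0 -.1 .9 -.2 1;0 0 0 -.1 .9 -.2 1;0 0 0 0 0 -.9 1;0 0 0 0 0 -1 1;0 0 0 0 0 -1 1")

```text
time: 25.12
position: [0.477, 0.1165, 0.1578]
tcp_rot: [[-0.043, -0.999, 0.002], [-0.999, 0.043, -0.0], [-0.0, -0.002, -1.0]]
wrist_force: [-1.0, 0.6, -0.7]
opening: -0.0
grip_force: 0.0
```

Request:
arm_command(increments="0 0 0 0 0 -.9 1;0 0 0 0 0 0 1;0 0 0 0 0 0 1")

```text
time: 25.37
position: [0.475, 0.1153, 0.1214]
tcp_rot: [[-0.045, -0.999, -0.006], [-0.999, 0.045, -0.001], [0.001, 0.005, -1.0]]
wrist_force: [0.1, 0.3, 0.9]
opening: -0.0
grip_force: 0.0
```

Request:
arm_command(increments="0 0 0 .08 .4 0 1;0 0 0 0 .1 0 1;0 0 0 0 .05 0 1;0 0 0 0 .05 0 1;0 0 0 0 .04 0 1")

```text
time: 25.78
position: [0.4809, 0.1406, 0.1241]
tcp_rot: [[-0.046, -0.999, 0.002], [-0.999, 0.046, -0.001], [0.001, -0.002, -1.0]]
wrist_force: [0.2, -1.3, 0.4]
opening: 0.0
grip_force: 0.6
```

Request:
arm_command(increments="0 0 0 0 .04 0 1;0 0 0 0 .02 0 1;0 0 0 0 0 0 1")

```text
time: 26.03
position: [0.4802, 0.1432, 0.1229]
tcp_rot: [[-0.046, -0.999, 0.0], [-0.999, 0.046, -0.0], [0.0, -0.0, -1.0]]
wrist_force: [0.2, -1.0, -0.2]
opening: 0.0001
grip_force: 0.4
```

Request:
arm_command(increments="0 0 0 0 .02 0 1;0 0 0 0 .02 0 1;0 0 0 0 0 0 1")

```text
time: 26.28
position: [0.48, 0.1445, 0.1226]
tcp_rot: [[-0.046, -0.999, -0.0], [-0.999, 0.046, -0.001], [0.001, 0.0, -1.0]]
wrist_force: [-0.5, -2.6, 1.2]
opening: 0.0
grip_force: 1.5
```

Request:
arm_command(increments="0 0 0 0 .02 0 1;0 0 0 0 .02 0 1;0 0 0 0 0 0 1")

```text
time: 26.53
position: [0.48, 0.1449, 0.1227]
tcp_rot: [[-0.047, -0.999, -0.0], [-0.999, 0.047, -0.005], [0.005, -0.0, -1.0]]
wrist_force: [-0.3, -7.2, 3.6]
opening: -0.0002
grip_force: 4.1
```

The keeper is hard against its shut stop. I back off, go clear and verify.

Request:
arm_command(increments="0 0 0 0 -.3 0 1;0 0 0 0 -.5 0 1;0 0 0 0 -.5 .8 1;0 0 0 0 -.5 1 1;0 0 0 0 -.5 1 1")

```text
time: 26.95
position: [0.479, 0.0564, 0.2295]
tcp_rot: [[-0.046, -0.999, -0.003], [-0.999, 0.046, 0.002], [-0.002, 0.003, -1.0]]
wrist_force: [1.1, 0.1, 1.3]
opening: 0.0002
grip_force: 0.0
```

Request:
arm_command(increments="0 0 0 0 0 1 .5;0 0 0 0 0 .4 .5;0 0 0 0 0 0 .5;0 0 0 0 0 0 .5")

```text
time: 27.28
position: [0.4806, 0.057, 0.286]
tcp_rot: [[-0.046, -0.999, 0.002], [-0.999, 0.046, 0.001], [-0.001, -0.002, -1.0]]
wrist_force: [0.2, -0.4, -0.6]
opening: 0.0427
grip_force: 0.0
```

Run:
```python
from h import *
d=np.array([.0463,.9989]); n=np.array([-.9989,.0463]); O=np.array([.5014,.2670])
pf=lambda p:np.array([(p[:2]-O)@d,(p[:2]-O)@n]).round(4)
f=grab('wrist'); P=cloud(f); H=cv2.cvtColor(f['img'],cv2.COLOR_BGR2HSV); print(manip.read_state()['position'])
k=(P[...,2]>.064)&(P[...,2]<.08)&(abs(P[...,0]-.48)<.02)&(abs(P[...,1]-.163)<.02); Q=P[k]; print('knob',len(Q),pf((Q.min(0)+Q.max(0))/2))
k=(P[...,2]>.0285)&(P[...,2]<.036)&(H[...,1]<60)&(H[...,2]>120); Q=np.array([pf(q) for q in P[k]]); Q=Q[(abs(Q[:,1])<.05)&(Q[:,0]>-.12)&(Q[:,0]<-.06)]
if len(Q): print('tail',len(Q),np.percentile(Q[:,0],[0,1,3]),Q[:,1].min(),Q[:,1].max())
job.sign_off()
```

```text
[0.47979115 0.05713957 0.28464714]
knob 233 [-0.1051  0.0158]
tail 1306 [-0.0966   -0.0959   -0.095385] -0.0429 0.0443
the job is handed in; nothing more can be done
```

The red die plate is home against the back stop (about 12 N felt at the wrist), the keeper is shut behind it at about 0.01 rad, and the job is handed in at about 27 s; no verdict came back.

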